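Shut the exhaust damper, tuck the cover strip under the flap, hold flat

ROBOT

A 6-joint arm with a two-finger parallel gripper is mounted at the origin on the work surface. World frame = base frame: x ahead of the robot, y to its left, z up, the work surface at z = 0. Lengths are in m, angles in rad, forces in N, time in s.
With the tool pointing down it reaches from about 0.375 to 0.9 m from the base axis. Payload 3.1 kg.
Tool frame: the origin (TCP) lies on the centre line of the jaws, within the pads' length; the fingertips stand 8 mm ahead of it and the grasp point (between the pads) lies 11 mm behind it; z points along the fingers, y is the direction in which the jaws open and shut (so a half turn about z gives the same grasp; the last joint's range is limited). The gripper opens to 87 mm and grips with 3 to 60 N. Pads are 19 mm wide; open, the fingers measure 117 mm over their backs; the gripper's body (75 mm by 190 mm) begins 51 mm behind the grasp point.
Start: joints at [1.026, 0.527, 1.433, -0, 1.181, -0.178], TCP at [0.224, 0.583, 0.231] pointing down, gripper open.
Joint ranges: [-3.08, 3.08], [-0.75, 2.2], [0.22, 2.44], [-1.43, 4.57], [0, 2.65], [-2.85, 2.85]. Speed limits (rad/s): [2.79, 2.79, 3.14, 3.14, 3.14, 3.14].

INTERFACE

Orientations are given as a unit quaternion [x, y, z, w].
In Python, from cell import arm gives the robot as it stands.
- The arm moves only by the tool play_rows, never from a script. Its arguments are lists of equal length, an entry for each row: "linear": the shift along the tool's x, y, z in m, a list of three; "spin": the turn about the tool's z in degrees; "grip": the opening in per cent of the stroke, from 0 (shut) to 100 (fully open). A call has exactly 8 rows; each row shifts and turns the pose as measured when the row begins, along the tool's axes as they then stand; what a row does not reach is not made up. A row lasts 1/12 s, in which the tool goes at most 41.7 mm and 7.16 degrees, less where a joint would pass 70% of its speed; a pose out of reach is approached as far as the arm can. A call is refused whole if a number of a shift passes 0.0417 or a number of a turn 7.16, either way. A call with a gripper value outside its range is refused whole. The fingers move at their own pace and stop on an object; the grip force is fixed at half the most. Time passes only in rows, so rows that do not move let the fingers close, or fill a call up. It gives the time, the measured TCP pose, the force and the opening at its end, in the units of the state.
- arm.read_state(): the state, without advancing time (a new reading comes with each control period).
- arm.get_image(name): name is "scene" or "top" or "wrist"; returns a dict with "img" (420x560x3 uint8, red, green, blue), "vfov" (degrees; the focal length in pixels is half the picture's height over the tangent of half this angle, whatever the lens; pixels are square), "cx", "cy" (the principal point, pixels), "cam_to_world" (4x4, takes a point from camera to world coordinates). Camera axes: x right, y down, z forward; pixel columns grow to the right and rows downward; lengths in m; the calibration is good to about 2 mm. The wrist camera is an equidistant fisheye: a pixel r from the principal point sees the ray r / f radians off the axis. A picture is of the moment at which its call begins. There is no depth.
- arm.finish_job(): hands the job in, once; it reports no verdict.
Trained networks look in a picture, given as the dict that the camera call returned (one of the last four; its "shot" number tells which), for a name from the list of things; names that differ only in an ending like _2 or _b are one class to them, and where a whole thing is asked for, a point or a joint stands for the part that bears it (a point fixed in the world has none). Each returns a list of dicts, best first, with "conf" (0 to 1); they miss things now and then, are a little off and sometimes report something else, mostly with a low value. They report only what shows in the picture. A call takes as long as a camera call. They do not tell look-alikes from the thing itself.
- arm.search_frame(picture, thing): "bbox" ([left, top, width, height] in pixels, round what is visible of it).
The state is a dict: "t": time; "q": joint angles; "joint_vel": joint speeds; "joint_torque": joint torques, N m; "ee_pos": TCP position; "tool_rot": TCP orientation; "wrist_force": force on the tool from outside, world axes, zero at the start; "ft_torque": the same for the moment, N m; "gripper_width": opening from 0.0 (shut) to 1.0 (fully open).
Only numpy, scipy, OpenCV 4.12 (cv2) and the standard library are available. Lean on these libraries where they do the work, as an engineer would, in place of code of your own. Each camera call takes 0.05 s, during which the arm holds its last target.

TASK

Blank off the white exhaust unit on the bench: first slide its black damper grip fully shut, to the red mark, then take the steel cover strip by its blue bar and slide its free long edge well under the amber splash flap, without lifting the flap, so that the strip lies square on the deck and covers both openings. Finish still holding the strip, pressed firmly flat on the deck and under the flap, so that a colleague can tape its front edge down; leave the bottle, the wafer box and the tape roll alone.

Things in the scene. Friction and masses are not known exactly. Their poses are not given: they have to be found in the camera images.
- unit: White plastic slot-exhaust unit fixed to the bench, 285 (x) x 310 (y) mm; origin on its underside, 160 mm behind its front face, z up, +x to its rear (away from the robot). Flat deck 50 mm above the origin from x = -160 to 82 mm; behind it an upstand 92 mm high (x = 82 to 125 mm), then a grey duct. The amber flap hangs over the deck's rear, the damper grip stands on the deck's front.
- openings (a point): Point on the deck midway between its two openings (unit x = -15, y = 0); unit axes. Each opening is 30 (x) x 56 (y) mm, centred 60 mm either side in y; shut, the damper's bright blades fill them. The strip belongs with its plate centre 10 mm behind (+x) this point: the bar then 20 mm before it, the free edge 25 mm behind the flap's lip. Up to 10 mm off in x or y still does.
- damper (a joint): Slide of the damper in m: 0 = fully shut (the grip at the red mark end, towards the unit's +y), 0.062 = fully open (green mark end, -y). End stops at both ends; friction about 2 N, stays where it is left.
- damper_grip (a point): Middle of the black damper grip, an upright block 22 (unit x) x 14 (unit y) x 26 mm high, its top 28 mm above the deck; this point is 15 mm above the deck. It stands at unit x = -128 mm and slides along unit y between -31 mm (open, green mark) and +31 mm (shut, red mark); its foot is 30 x 24 mm, 4.5 mm high.
- flap (a joint): Hinge of the amber splash flap in rad: 0 = hanging at rest; grows as its lip is lifted (0.1 rad lifts the lip about 6 mm). It is light, 0.12 kg, and falls back by itself.
- flap_lip (a point): Middle of the lower edge of the flap's lip. The flap is a see-through amber plate 4 mm thick, 290 mm long along unit y. At rest the lip's lower edge is 9 mm above the deck at unit x = +20 mm; the flap rises rearwards from it at 21 degrees to its hinge at unit x = +78 mm, 33 mm above the deck. The space under it is empty.
- strip_bar (a point): Middle of the cover strip's blue bar, where it is held. The strip is a rigid steel-coloured plate 100 (x) x 220 (y) x 4 mm, about 0.28 kg, flat on the bench; the bar, 12 (x) x 100 (y) x 26 mm high, stands on it along y, 30 mm in front (-x) of the plate's centre. This point is 17 mm above the plate's underside, 13 mm below the bar's top. +x points to the free long edge, 80 mm away; z up.
- strip_edge (a point): Middle of the strip's free long edge, at the underside of the plate: 80 mm from the bar's middle along the strip's +x and 17 mm lower. Axes as the strip's.
- wash_bottle: White bottle with a blue cap, 60 mm across, 150 mm high, standing on the bench; origin at the centre of its underside. To be left alone.
- wafer_box: Flat black wafer box, 136 x 136 x 50 mm, on the bench; origin at the centre of its underside. To be left alone.
- tape_roll: Green roll of tape lying flat, 100 mm across, 25 mm high; origin at the centre of its underside. To be left alone.
There are look-alikes about, which are no part of the job. There is more than one size of the part that bears strip_bar; the job needs the larger.

How it is judged:
By the outcome, as a careful person would: the job done as asked, in the order asked, and still so for the second after the job is handed in, while the arm keeps its last pose, push and grip.
It also fails if it takes over 58 s, if anything falls off the work surface, if the arm or the gripper's body presses on something with over 40 N, if the wrist force passes 120 N, or if a joint passes its speed limit or range.

## Working session

There is one attempt and no reset: what is moved stays moved. The work goes in short steps, Python scripts to look and compute and a tool call to move; the robot and the scene stay as the last step left them, time stands still between calls to the robot, and variables do not carry over. Pictures are saved under pics/ and viewed, and the job is handed in when it is done.

Besides the shell and the picture viewer there is one more tool, called as name(argument=value, ...) on one line, values as JSON. play_rows: Moves the arm, as the interface text tells. Its arguments: {"type":"object","properties":{"linear":{"type":"array","items":{"type":"array","items":{"type":"number"}}},"spin":{"type":"array","items":{"type":"number"}},"grip":{"type":"array","items":{"type":"number"}}},"required":["linear","spin","grip"]}

```bash
ls; mkdir -p pics; python3 - <<'E'
from cell import arm
import cv2
print(arm.read_state())
for n in ["scene","top"]:
    p=arm.get_image(n); cv2.imwrite(f"pics/{n}0.png",p["img"][:,:,::-1]); print(n,p["vfov"],p["cx"],p["cy"],p["cam_to_world"],p["shot"])
    for t in ["unit","damper_grip","strip_bar","flap","flap_lip","wash_bottle","wafer_box","tape_roll"]:
        print(t,[(d["bbox"],round(d["conf"],2)) for d in arm.search_frame(p,t)])
print(arm.read_state()["t"])
E
```

```text
pics
{'t': 0.0, 'q': array([ 1.02549509e+00,  5.28486570e-01,  1.43393355e+00, -2.54641791e-05,
        1.18140754e+00, -1.78532449e-01]), 'joint_vel': array([-7.02753427e-05, -2.06439538e-03,  3.81353296e-04,  8.80865237e-04,
        7.48024179e-04,  1.04348392e-05]), 'joint_torque': array([-1.43246965e-03, -4.40045679e+01, -1.76592493e+01,  6.33044075e-02,
        5.83174895e-02, -1.68568477e-04]), 'ee_pos': array([0.22373413, 0.58279042, 0.22954916]), 'tool_rot': array([ 1.82353376e-01,  9.83232423e-01, -1.04927749e-03, -3.84659863e-04]), 'wrist_force': array([ 0.88175572, -1.02296238,  0.40424826]), 'ft_torque': array([-0.00851741,  0.00205434, -0.00628623]), 'gripper_width': 1.0001233628671806}
scene 42.68848361098389 282.22042491593595 218.6120754638268 [[-0.6527488   0.64944441 -0.39005252  1.04635336]
 [ 0.75754542  0.55505432 -0.34356897  0.36678807]
 [-0.00662861 -0.51974673 -0.85429468  1.18173517]
 [ 0.          0.          0.          1.        ]] 1
unit [([276.1, 234.9, 175.9, 184.1], 0.73)]
damper_grip [([327.7, 257.3, 58.1, 65.9], 0.68)]
strip_bar [([198.5, 144.5, 57.
[... 469 characters left out ...]
187074e-04 -3.89544389e-03 -5.63129517e-02]
 [ 3.88933116e-03 -1.59431343e-01 -9.87201357e-01  1.26665974e+00]
 [ 0.00000000e+00  0.00000000e+00  0.00000000e+00  1.00000000e+00]] 2
unit [([102.8, 94.3, 143.2, 160.9], 0.57)]
damper_grip [([157.4, 171.4, 51.3, 61.7], 0.68), ([328.9, 185.3, 83.0, 74.1], 0.33), ([359.7, 117.0, 52.1, 50.3], 0.29)]
strip_bar [([395.1, 276.0, 30.5, 56.9], 0.84), ([326.3, 181.0, 89.7, 78.7], 0.76)]
flap [([105.3, 132.0, 121.5, 51.2], 0.78)]
flap_lip [([108.0, 136.6, 117.5, 46.8], 0.69)]
wash_bottle [([289.4, 103.0, 26.4, 35.2], 0.74)]
wafer_box [([356.4, 115.3, 56.1, 53.3], 0.83), ([290.0, 100.7, 27.5, 38.0], 0.35)]
tape_roll [([246.2, 246.9, 41.1, 44.4], 0.77)]
0.9
```

View pics/scene0.png

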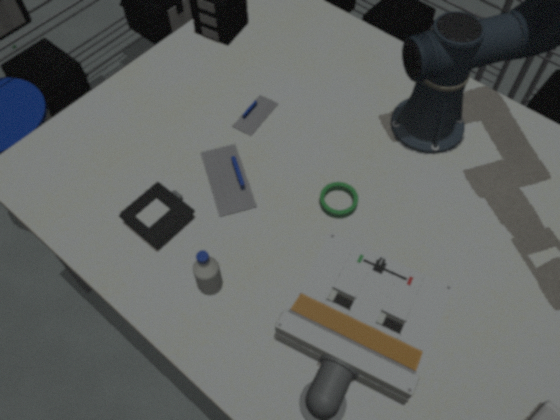

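View pics/top0.png

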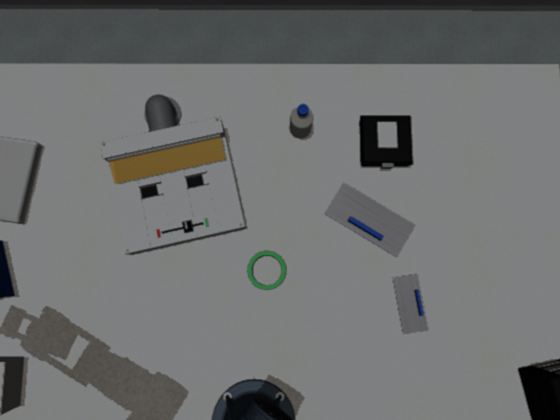

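```bash
python3 - <<'E'
import cv2
a=cv2.imread("pics/top0.png")
cv2.imwrite("pics/c1.png",cv2.resize(a[80:270,90:250],None,fx=3.1,fy=3.1,interpolation=cv2.INTER_CUBIC))
cv2.imwrite("pics/c2.png",cv2.resize(a[160:350,300:450],None,fx=3.1,fy=3.1,interpolation=cv2.INTER_CUBIC))
E
```

```text
(no output)
```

View pics/c1.png

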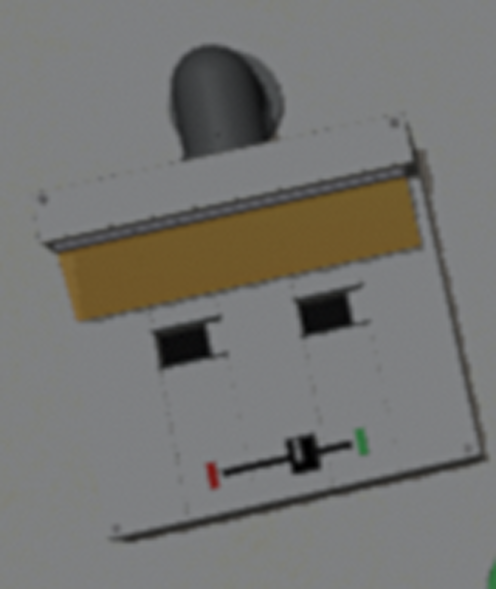

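View pics/c2.png

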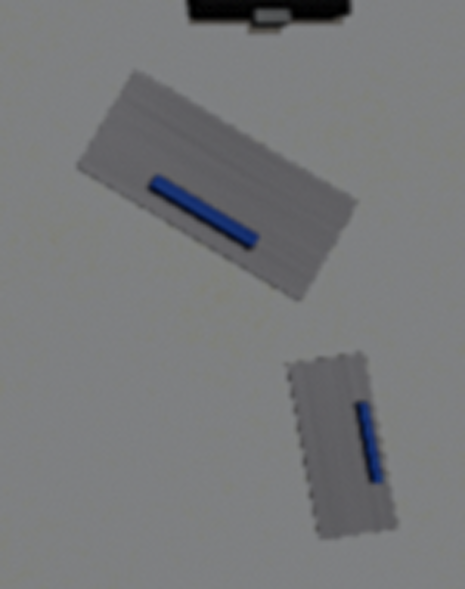

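```bash
cat > h.py <<'E'
import numpy as np, cv2
from scipy.optimize import least_squares
def proj(p,P):
    T=np.linalg.inv(np.array(p["cam_to_world"])); c=np.c_[P,np.ones(len(P))]@T.T
    f=210/np.tan(np.radians(p["vfov"])/2)
    return np.c_[p["cx"]+f*c[:,0]/c[:,2],p["cy"]+f*c[:,1]/c[:,2]]
def ray(p,uv,z):
    f=210/np.tan(np.radians(p["vfov"])/2); T=np.array(p["cam_to_world"])
    d=T[:3,:3]@np.array([(uv[0]-p["cx"])/f,(uv[1]-p["cy"])/f,1.]); o=T[:3,3]
    return o+d*(z-o[2])/d[2]
def place(v,L):
    c,s=np.cos(v[2]),np.sin(v[2]); L=np.asarray(L,float)
    return np.c_[v[0]+c*L[:,0]-s*L[:,1],v[1]+s*L[:,0]+c*L[:,1],L[:,2]]
def fit(obs,v0):
    # obs: list of (pic,local pts,pixels)
    r=lambda v: np.concatenate([(proj(p,place(v,L))-np.array(px)).ravel() for p,L,px in obs])
    s=least_squares(r,v0,loss="soft_l1"); return s.x,r(s.x).reshape(-1,2).round(1)
E
python3 - <<'E'
from h import *; from cell import arm
p=arm.get_image("top"); q=arm.get_image("scene")
c1=lambda a:[(90+x/3.1,80+y/3.1) for x,y in a]
c2=lambda a:[(300+x/3.1,160+y/3.1) for x,y in a]
L=[(0,88,.05),(0,32,.05),(-30,88,.05),(-30,32,.05),(0,-32,.05),(0,-88,.05),(-30,-32,.05),(-30,-88,.05),(20,145,.059),(20,-145,.059),(-160,155,.05),(-160,-155,.05)]
L=[(a/1000,b/1000,c) for a,b,c in L]
px=c1([(153,331),(221,318),(160,369),(228,355),(295,299),(364,285),(303,337),(371,322),(82,321),(422,249),(112,537),(485,458)])
v,r=fit([(p,L,px)],[.7,.2,.1]); print("unit",v,r.tolist())
S=[(.08,.11,.004),(.08,-.11,.004),(-.02,.11,.004),(-.02,-.11,.004),(0,.05,.03),(0,-.05,.03)]
px=c2([(136,71),(357,202),(78,167),(300,300),(155,178),(255,238)])
s,r=fit([(p,S,px)],[.5,-.25,-.5]); print("bar",s,r.tolist())
g=ray(p,c1([(302,447)])[0],.078); print("grip top",g)
# overlay on scene
im=q["img"][:,:,::-1].copy()
im=cv2.resize(im,None,fx=1.4,fy=1.4)
for P in (place(v,L),place(s,S)):
    for u in proj(q,P): cv2.circle(im,tuple(int(round(t*1.4)) for t in u),2,(0,0,255),-1)
cv2.imwrite("pics/ov1.png",im)
E
```

```text
unit [0.6038095  0.20832984 0.22137615] [[0.6, 0.5], [0.2, 0.0], [0.4, -0.5], [0.0, -0.7], [0.7, 0.8], [-0.3, 0.7], [0.4, -0.3], [-0.2, -0.1], [-0.8, 0.3], [0.7, -0.6], [-1.3, 0.7], [-1.0, -0.7]]
bar [ 0.48257891 -0.28834884 -0.5515804 ] [[-0.2, -0.9], [0.4, -0.3], [-0.6, -0.4], [0.2, 0.4], [-0.6, 0.1], [0.7, 1.0]]
grip top [0.48545159 0.16430978 0.078     ]
```

View pics/ov1.png

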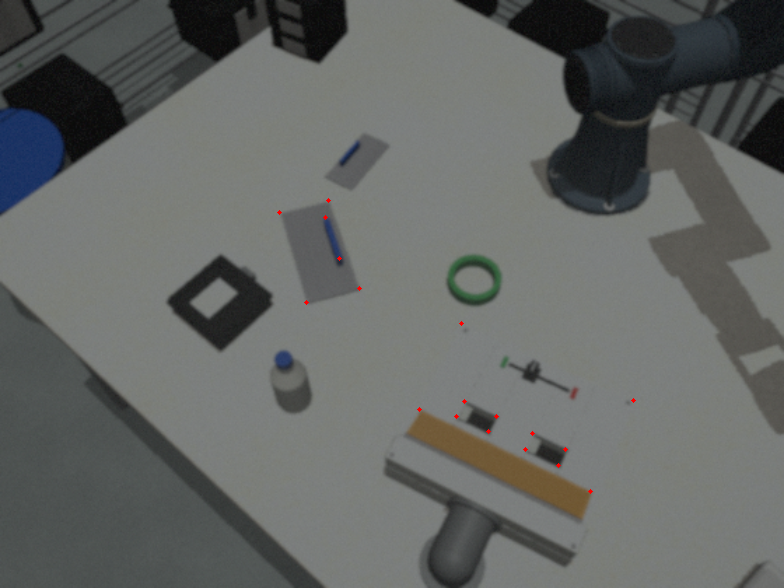

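Candidates: larger strip with bar at top-px (365,228), scene-px (237,172); smaller strip's bar at top-px (419,302), scene-px (249,108). The larger strip (about 220x100 mm by fit) is the one. The damper grip is at top-px (188,225), about 48 mm open. The fitted points agree with the scene view. I'll go to the damper first.

```bash
cat > plan.py <<'E'
from h import *; from cell import arm
def th(s):
    from scipy.spatial.transform import Rotation as R
    y=R.from_quat(s["tool_rot"]).as_matrix()[:,1]; return np.degrees(np.arctan2(y[1],y[0]))
def plan(tgt,theta,step=.04,rot=7):
    s=arm.read_state(); e=np.array(s["ee_pos"]); t=th(s)
    d=np.array(tgt)-e; dt=(theta-t+90)%180-90 if abs(theta-t)>180 else theta-t
    n=int(np.ceil(max(np.linalg.norm(d)/step,abs(dt)/rot,1)))
    print("t",round(s["t"],2),"tcp",e.round(4),"th",round(t,2),"F",np.round(s["wrist_force"],1),"w",round(s["gripper_width"],3),"d",d.round(4),"dth",round(dt,2),"n",n)
    for i in range(n):
        a=np.radians(t+dt*i/n); w=d/n
        print([round(float(-np.sin(a)*w[0]+np.cos(a)*w[1]),4),round(float(np.cos(a)*w[0]+np.sin(a)*w[1]),4),round(float(-w[2]),4)],round(-dt/n,2))
E
python3 - <<'E'
from plan import *
v=[0.6038,0.2083,0.2214]
g=place(v,[(-.128,-.0175,.2)])[0]; print(g)
plan(g,12.7)
E
```

```text
[0.48276728 0.16311891 0.2       ]
t 1.0 tcp [0.2241 0.5834 0.2306] th 68.98 F [-0.5  0.2 -0.2] w 1.003 d [ 0.2586 -0.4203 -0.0306] dth -56.28 n 13
[-0.0302, -0.023, 0.0024] 4.33
[-0.0318, -0.0207, 0.0024] 4.33
[-0.0333, -0.0182, 0.0024] 4.33
[-0.0346, -0.0157, 0.0024] 4.33
[-0.0357, -0.013, 0.0024] 4.33
[-0.0365, -0.0103, 0.0024] 4.33
[-0.0372, -0.0075, 0.0024] 4.33
[-0.0377, -0.0047, 0.0024] 4.33
[-0.0379, -0.0018, 0.0024] 4.33
[-0.0379, 0.0011, 0.0024] 4.33
[-0.0378, 0.0039, 0.0024] 4.33
[-0.0374, 0.0068, 0.0024] 4.33
[-0.0367, 0.0096, 0.0024] 4.33
```

play_rows(linear=[[-0.03,-0.023,0.002],[-0.032,-0.021,0.002],[-0.033,-0.018,0.002],[-0.035,-0.016,0.002],[-0.036,-0.013,0.002],[-0.036,-0.01,0.002],[-0.037,-0.008,0.002],[-0.038,-0.005,0.002]], spin=[4.3,4.3,4.3,4.3,4.3,4.3,4.3,4.3], grip=[60,60,60,60,60,60,60,60])

```text
t: 1.67
ee_pos: [0.3841, 0.3225, 0.2141]
tool_rot: [0.47, 0.882, 0.006, -0.0]
wrist_force: [0.7, 0.4, -0.1]
gripper_width: 0.608
```

```bash
python3 - <<'E'
from plan import *
plan([.483,.163,.2],12.7)
E
```

```text
t 1.67 tcp [0.3841 0.3225 0.2141] th 33.87 F [ 0.7  0.4 -0.1] w 0.608 d [ 0.0989 -0.1595 -0.0141] dth -21.17 n 5
[-0.0375, -0.0014, 0.0028] 4.23
[-0.0375, 0.0014, 0.0028] 4.23
[-0.0373, 0.0042, 0.0028] 4.23
[-0.0369, 0.0069, 0.0028] 4.23
[-0.0363, 0.0096, 0.0028] 4.23
```

Tracks well. Gripper partly open (53 mm) gives ample room for the 22 mm grip.

play_rows(linear=[[-0.0375,-0.0015,0.003],[-0.0375,0.0015,0.003],[-0.0375,0.004,0.003],[-0.037,0.007,0.003],[-0.036,0.0095,0.003],[0,0,0],[0,0,0],[0,0,0]], spin=[4.2,4.2,4.2,4.2,4.2,0,0,0], grip=[60,60,60,60,60,60,60,60])

```text
t: 2.33
ee_pos: [0.4923, 0.1466, 0.1992]
tool_rot: [0.636, 0.772, 0.008, 0.003]
wrist_force: [-0.4, 0.7, -0.6]
gripper_width: 0.594
```

```bash
python3 - <<'E'
from plan import *
plan([.483,.163,.067],12.7)
p=arm.get_image("wrist"); cv2.imwrite("pics/w1.png",p["img"][:,:,::-1])
for t in ["damper_grip","flap_lip"]: print(arm.search_frame(p,t))
print(p["vfov"],p["cx"],p["cy"],p["cam_to_world"])
E
```

```text
t 2.33 tcp [0.4923 0.1466 0.1992] th 11.03 F [-0.4  0.7 -0.6] w 0.594 d [-0.0093  0.0164 -0.1322] dth 1.67 n 4
[0.0045, -0.0015, 0.033] -0.42
[0.0045, -0.0015, 0.033] -0.42
[0.0045, -0.0014, 0.033] -0.42
[0.0045, -0.0014, 0.033] -0.42
[{'bbox': [261.8, 114.2, 144.4, 124.8], 'conf': 0.62}]
[{'bbox': [424.7, 15.0, 72.3, 230.3], 'conf': 0.71}]
65.70646984690485 286.1061546517248 208.13633657436282 [[ 0.98162688  0.1798634   0.06370108  0.4754982 ]
 [ 0.19011141 -0.95047118 -0.24589062  0.21403803]
 [ 0.01631932  0.25348314 -0.96720214  0.35480205]
 [ 0.          0.          0.          1.        ]]
```

View pics/w1.png

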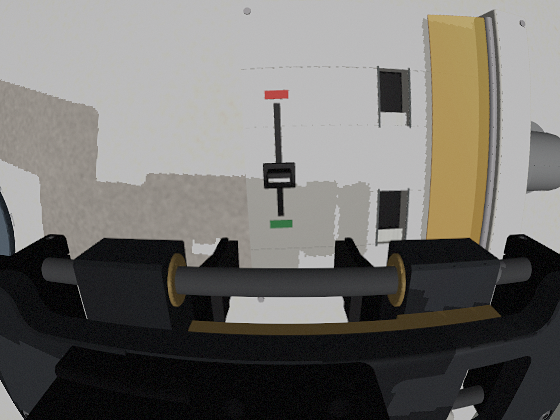

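```bash
cat >> h.py <<'E'
def projw(p,P):
    T=np.linalg.inv(np.array(p["cam_to_world"])); c=np.c_[P,np.ones(len(P))]@T.T
    f=210/np.tan(np.radians(p["vfov"])/2)
    r=np.hypot(c[:,0],c[:,1]); a=np.arctan2(r,c[:,2])*f/r
    return np.c_[p["cx"]+a*c[:,0],p["cy"]+a*c[:,1]]
def rayw(p,uv,z):
    f=210/np.tan(np.radians(p["vfov"])/2); T=np.array(p["cam_to_world"])
    u=np.array(uv)-[p["cx"],p["cy"]]; r=np.hypot(*u); a=r/f
    d=T[:3,:3]@np.array([*(np.sin(a)*u/r),np.cos(a)]); o=T[:3,3]; return o+d*(z-o[2])/d[2]
E
python3 - <<'E'
import cv2
a=cv2.imread("pics/w1.png")[50:260,240:440]
cv2.imwrite("pics/w1c.png",cv2.resize(a,None,fx=2.8,fy=2.8,interpolation=cv2.INTER_CUBIC))
E
```

```text
(no output)
```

View pics/w1c.png

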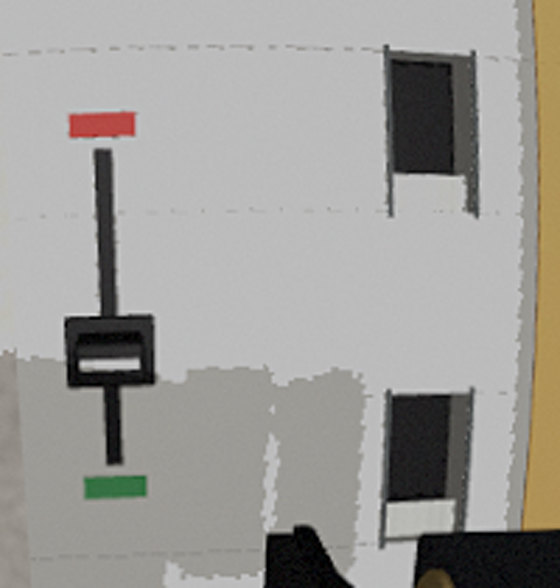

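```bash
python3 - <<'E'
from plan import *
import pickle
p=arm.get_image("wrist")
c=lambda a:np.array([(240+x/2.8,50+y/2.8) for x,y in a])
L=np.array([(-30,88,50),(0,88,50),(-30,32,50),(0,32,50),(-30,-32,50),(0,-32,50),(-30,-88,50)])/1000.
px=c([(387,47),(475,52),(391,215),(478,215),(388,390),(472,392),(382,547)])
r=lambda v:(projw(p,place(v,L))-px).ravel()
s=least_squares(r,[.604,.208,.22]); v=s.x; print(v,np.degrees(v[2]),s.fun.reshape(-1,2).round(1).tolist())
R=np.array([[np.cos(v[2]),np.sin(v[2])],[-np.sin(v[2]),np.cos(v[2])]])
for n,u,z in [("gripfoot",(110,351),.0545),("red",(102,125),.05),("green",(115,487),.05),("gripbody top?",(110,352),.078)]:
    w=rayw(p,c([u])[0],z); print(n,w,R@(w[:2]-v[:2]))
E
```

```text
[0.60361645 0.21105598 0.22144843] 12.688060157722614 [[1.3, 1.2], [-1.3, 1.5], [1.0, -1.5], [-1.5, -0.6], [0.9, 1.2], [-1.2, -0.1], [0.4, -1.8]]
gripfoot [0.48158528 0.16905702 0.0545    ] [-0.12827598 -0.01417008]
red [0.46458826 0.24259085 0.05      ] [-0.12870676  0.06130135]
green [0.49246657 0.12142694 0.05      ] [-0.12812202 -0.06302705]
gripbody top? [0.48106805 0.17238212 0.078     ] [-0.12805025 -0.01081257]
```

```bash
cat >> plan.py <<'E'
def plan(tgt,theta,step=.04,rot=7):
    from scipy.spatial.transform import Rotation as R
    s=arm.read_state(); e=np.array(s["ee_pos"]); M=R.from_quat(s["tool_rot"]).as_matrix(); t=th(s)
    d=np.array(tgt)-e; dt=theta-t
    n=int(np.ceil(max(np.linalg.norm(d)/step,abs(dt)/rot,1)))
    print("t",round(s["t"],2),"tcp",e.round(4),"th",round(t,2),"z",M[:,2].round(4),"F",np.round(s["wrist_force"],1),"w",round(s["gripper_width"],3),"d",d.round(4),"dth",round(dt,2),"n",n)
    for i in range(n):
        Mi=M@R.from_euler("z",-np.radians(dt)*i/n).as_matrix()
        print((Mi.T@(d/n)).round(4).tolist(),round(-dt/n,2))
E
python3 - <<'E'
from plan import *
plan([.4821,.1673,.1],12.7,step=.02)
E
```

```text
t 2.53 tcp [0.491  0.1483 0.1992] th 11.22 z [ 0.0137  0.01   -0.9999] F [-0.6  1.3  0. ] w 0.605 d [-0.0089  0.019  -0.0992] dth 1.48 n 6
[0.0033, -0.0011, 0.0165] -0.25
[0.0033, -0.0011, 0.0165] -0.25
[0.0033, -0.0011, 0.0165] -0.25
[0.0033, -0.001, 0.0165] -0.25
[0.0033, -0.001, 0.0165] -0.25
[0.0033, -0.001, 0.0165] -0.25
```

play_rows(linear=[[0.005,-0.0015,0.01],[0.005,-0.0015,0.015],[0.004,-0.001,0.017],[0.003,-0.001,0.017],[0.003,-0.001,0.017],[0,0,0.015],[0,0,0.008],[0,0,0]], spin=[-0.3,-0.3,-0.3,-0.3,-0.3,0,0,0], grip=[60,60,60,60,60,60,60,60])

```text
t: 3.2
ee_pos: [0.4793, 0.1786, 0.0996]
tool_rot: [0.616, 0.787, 0.011, 0.004]
wrist_force: [0.3, -0.0, -0.4]
gripper_width: 0.604
```

```bash
python3 - <<'E'
from plan import *
plan([.4821,.1673,.067],12.7,step=.02)
p=arm.get_image("wrist"); cv2.imwrite("pics/w2.png",p["img"][:,:,::-1])
E
```

```text
t 3.2 tcp [0.4793 0.1786 0.0996] th 13.91 z [ 0.0202  0.0117 -0.9997] F [ 0.3 -0.  -0.4] w 0.604 d [ 0.0028 -0.0113 -0.0326] dth -1.21 n 2
[-0.0059, -0.0003, 0.0163] 0.6
[-0.0059, -0.0003, 0.0163] 0.6
```

View pics/w2.png

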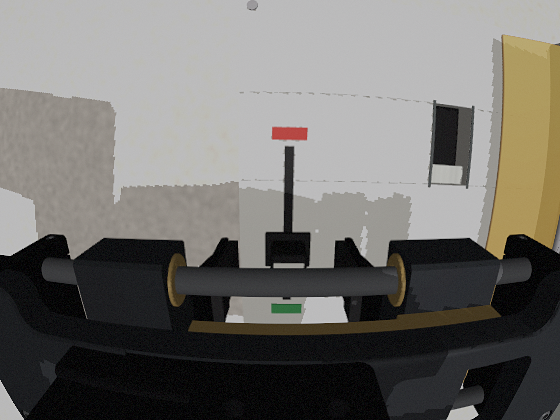

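play_rows(linear=[[-0.003,0,0.006],[-0.003,0,0.009],[-0.002,0,0.008],[0,0,0.004],[0,0,0],[0,0,0],[0,0,0],[0,0,0]], spin=[0.3,0.3,0,0,0,0,0,0], grip=[60,60,60,60,60,60,60,60])

```text
t: 3.92
ee_pos: [0.4849, 0.1708, 0.0734]
tool_rot: [0.621, 0.784, 0.014, 0.007]
wrist_force: [-0.7, -0.3, 0.2]
gripper_width: 0.601
```

```bash
python3 - <<'E'
from plan import *
plan([.4821,.1673,.067],12.7,step=.02)
p=arm.get_image("scene"); cv2.imwrite("pics/s2.png",cv2.resize(p["img"][200:400,250:450,::-1],None,fx=3,fy=3))
E
```

```text
t 3.92 tcp [0.4849 0.1708 0.0734] th 13.26 z [ 0.0276  0.0127 -0.9995] F [-0.7 -0.3  0.2] w 0.601 d [-0.0028 -0.0035 -0.0064] dth -0.56 n 1
[-0.0028, -0.0037, 0.0063] 0.56
```

View pics/s2.png

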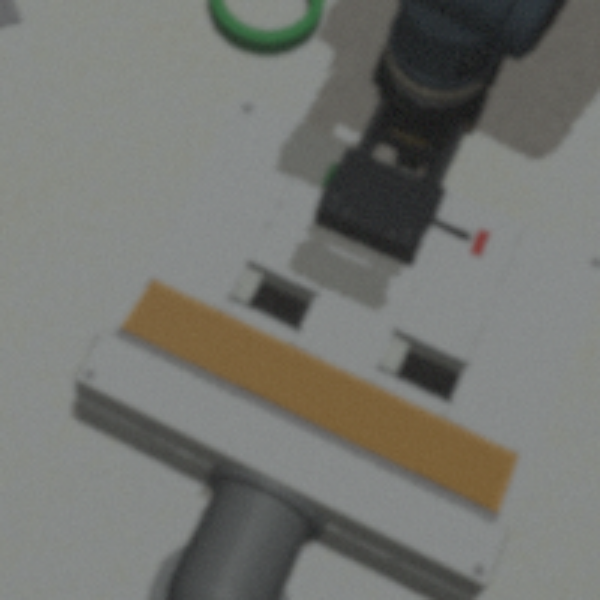

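```bash
python3 - <<'E'
from plan import *
for i in range(2):
    s=arm.read_state(); q=s["q"]; print(s["t"],q.round(4),q[1]+q[2]+q[4]-np.pi,s["joint_vel"].round(4),s["joint_torque"].round(1)); plan([.4821,.1673,.066],12.7)
    arm.get_image("wrist");arm.get_image("wrist")
E
```

```text
3.9667 [ 0.1155  0.6255  1.8602  0.016   0.6268 -0.1289] -0.0290332781282876 [ 0.0046 -0.0017  0.0004  0.0008 -0.0005  0.0013] [  0.  -38.8  -8.3   0.1  -0.    0. ]
t 3.97 tcp [0.4849 0.1708 0.0735] th 13.26 z [ 0.0278  0.0127 -0.9995] F [ 0.2 -0.4  0.4] w 0.599 d [-0.0028 -0.0035 -0.0075] dth -0.56 n 1
[-0.0028, -0.0038, 0.0074] 0.56
4.0667 [ 0.1156  0.6255  1.8603  0.016   0.6268 -0.1289] -0.029027488944017854 [ 0.002  -0.001   0.0019 -0.0009 -0.0007 -0.0012] [ -0.  -38.8  -8.3   0.1  -0.1   0. ]
t 4.07 tcp [0.4849 0.1709 0.0736] th 13.27 z [ 0.0278  0.0127 -0.9995] F [ 0.1 -1.   0.4] w 0.598 d [-0.0028 -0.0036 -0.0076] dth -0.57 n 1
[-0.0029, -0.0038, 0.0074] 0.57
```

play_rows(linear=[[-0.002,-0.003,0.004],[-0.001,-0.001,0.003],[0,0,0],[0,0,0],[0,0,0],[0,0,0],[0,0,0],[0,0,0]], spin=[0,0,0,0,0,0,0,0], grip=[60,60,60,60,60,60,60,60])

```text
t: 4.83
ee_pos: [0.4813, 0.1668, 0.0657]
tool_rot: [0.621, 0.784, 0.014, 0.007]
wrist_force: [0.4, 1.0, -0.1]
gripper_width: 0.603
```

```bash
python3 - <<'E'
from plan import *
s=arm.read_state(); q=s["q"]; print(s["t"],q.round(4),q[1]+q[2]+q[4]-np.pi,s["joint_vel"].round(4)); plan([.4821,.1673,.066],12.7)
E
```

```text
4.8333 [ 0.1082  0.637   1.8756  0.0171  0.6002 -0.1376] -0.028823053929023956 [-0.0011 -0.001  -0.0024  0.0001 -0.0005  0.0009]
t 4.83 tcp [0.4813 0.1668 0.0657] th 13.28 z [ 0.0277  0.0127 -0.9995] F [ 0.4  1.  -0.1] w 0.603 d [0.0008 0.0005 0.0003] dth -0.58 n 1
[0.0003, 0.0009, -0.0003] 0.58
```

play_rows(linear=[[0,0,0],[0,0,0],[0,0,0],[0,0,0],[0,0,0],[0,0,0],[0.002,0,0],[0.004,0,0]], spin=[0,0,0,0,0,0,0,0], grip=[20,10,5,0,0,0,0,0])

```text
t: 5.5
ee_pos: [0.4827, 0.1724, 0.0662]
tool_rot: [0.621, 0.784, 0.015, 0.009]
wrist_force: [0.9, -1.0, -0.5]
gripper_width: 0.25
```

```bash
python3 - <<'E'
from plan import *
plan(place([.6036,.2105,.2214],[(-.128,.031,.066)])[0],12.7)
E
```

```text
t 5.5 tcp [0.4827 0.1724 0.0662] th 13.27 z [ 0.0325  0.0123 -0.9994] F [ 0.9 -1.  -0.5] w 0.25 d [-0.0108  0.0403 -0.0002] dth -0.57 n 2
[0.0208, -0.0006, 0.0002] 0.29
[0.0208, -0.0007, 0.0002] 0.29
```

play_rows(linear=[[0.005,0,0],[0.006,0,0],[0.006,0,0],[0.006,0,0],[0.005,0,0],[0.004,0,0],[0.003,0,0],[0.002,0,0]], spin=[0,0,0,0,0,0,0,0], grip=[0,0,0,0,0,0,0,0])

```text
t: 6.17
ee_pos: [0.4738, 0.2114, 0.0662]
tool_rot: [0.619, 0.785, 0.014, 0.01]
wrist_force: [4.5, -15.9, -1.2]
gripper_width: 0.252
```

```bash
python3 - <<'E'
from plan import *
plan(place([.6036,.2105,.2214],[(-.128,.031,.066)])[0],12.7)
p=arm.get_image("wrist"); cv2.imwrite("pics/w3.png",p["img"][:,:,::-1])
E
```

```text
t 6.17 tcp [0.4738 0.2114 0.0662] th 13.5 z [ 0.0335  0.0092 -0.9994] F [  4.5 -15.9  -1.2] w 0.252 d [-0.0018  0.0012 -0.0002] dth -0.8 n 1
[0.0016, -0.0015, 0.0001] 0.8
```

View pics/w3.png

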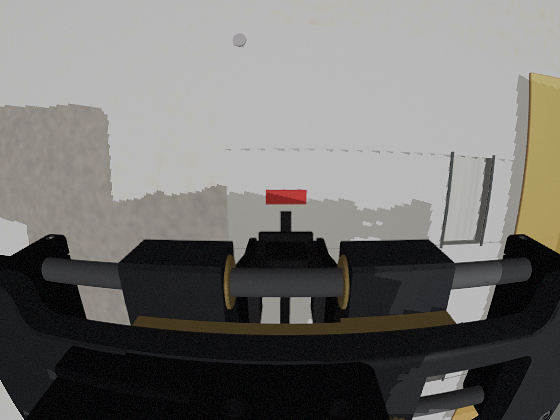

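The grip has reached its stop (16 N reaction) and the +y opening is filled by its blade. One more light push, then I'll release and lift.

play_rows(linear=[[0.002,0,0],[0.002,0,0],[-0.001,0,0],[0,0,0],[0,0,0],[0,0,0],[0,0,-0.006],[0,0,-0.012]], spin=[0,0,0,0,0,0,0,0], grip=[0,0,10,50,60,60,60,60])

```text
t: 6.88
ee_pos: [0.469, 0.211, 0.0829]
tool_rot: [0.618, 0.786, 0.008, 0.009]
wrist_force: [0.3, 0.0, -0.1]
gripper_width: 0.541
```

play_rows(linear=[[0,0,-0.015],[0,0,-0.018],[0,0,-0.018],[0,0,-0.015],[0,0,-0.008],[0,0,0],[0,0,0],[0,0,0]], spin=[0,0,0,0,0,0,0,0], grip=[60,60,60,60,60,60,60,60])

```text
t: 7.55
ee_pos: [0.4636, 0.2127, 0.1632]
tool_rot: [0.617, 0.787, 0.008, 0.008]
wrist_force: [0.4, 0.5, 0.4]
gripper_width: 0.601
```

```bash
python3 - <<'E'
from plan import *
plan([.4826,-.2883,.15],-31.6,step=.03)
p=arm.get_image("wrist"); cv2.imwrite("pics/w4.png",p["img"][:,:,::-1])
E
```

```text
t 7.55 tcp [0.4636 0.2127 0.1632] th 13.84 z [ 0.0226  0.0031 -0.9997] F [0.4 0.5 0.4] w 0.601 d [ 0.019  -0.501  -0.0132] dth -45.44 n 17
[-0.0289, -0.006, 0.0007] 2.67
[-0.0291, -0.0046, 0.0007] 2.67
[-0.0293, -0.0033, 0.0007] 2.67
[-0.0294, -0.0019, 0.0007] 2.67
[-0.0295, -0.0005, 0.0007] 2.67
[-0.0295, 0.0009, 0.0007] 2.67
[-0.0294, 0.0022, 0.0007] 2.67
[-0.0293, 0.0036, 0.0007] 2.67
[-0.0291, 0.005, 0.0007] 2.67
[-0.0288, 0.0063, 0.0007] 2.67
[-0.0285, 0.0076, 0.0007] 2.67
[-0.0281, 0.009, 0.0007] 2.67
[-0.0277, 0.0103, 0.0007] 2.67
[-0.0271, 0.0115, 0.0007] 2.67
[-0.0266, 0.0128, 0.0007] 2.67
[-0.0259, 0.014, 0.0007] 2.67
[-0.0253, 0.0152, 0.0007] 2.67
```

View pics/w4.png

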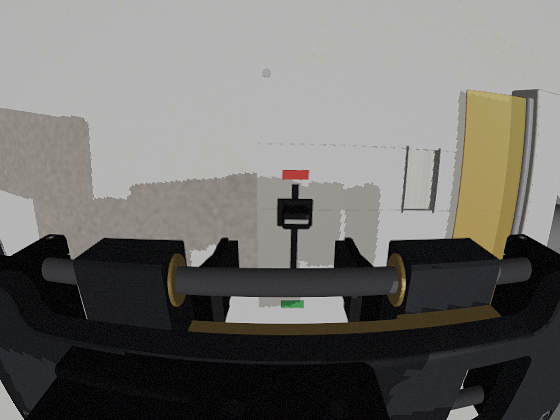

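play_rows(linear=[[-0.015,-0.003,0],[-0.025,-0.005,0],[-0.029,-0.003,0],[-0.029,-0.002,0],[-0.03,0,0],[-0.03,0.001,0],[-0.03,0.002,0],[-0.03,0.004,0]], spin=[2.5,2.5,2.5,2.5,2.5,2.5,2.5,2.5], grip=[60,60,60,60,60,60,60,60])

```text
t: 8.27
ee_pos: [0.4686, -0.0089, 0.1545]
tool_rot: [0.746, 0.666, 0.005, 0.0]
wrist_force: [0.5, 0.7, -0.7]
gripper_width: 0.602
```

```bash
python3 - <<'E'
from plan import *
plan([.4826,-.2883,.15],-31.6,step=.03)
E
```

```text
t 8.27 tcp [ 0.4686 -0.0089  0.1545] th -6.41 z [ 0.007   0.0062 -1.    ] F [ 0.5  0.7 -0.7] w 0.602 d [ 0.014  -0.2794 -0.0045] dth -25.19 n 10
[-0.0276, 0.0045, 0.0003] 2.52
[-0.0274, 0.0057, 0.0003] 2.52
[-0.0271, 0.0069, 0.0003] 2.52
[-0.0268, 0.0081, 0.0003] 2.52
[-0.0264, 0.0093, 0.0003] 2.52
[-0.026, 0.0104, 0.0003] 2.52
[-0.0255, 0.0116, 0.0003] 2.52
[-0.0249, 0.0127, 0.0003] 2.52
[-0.0244, 0.0137, 0.0003] 2.52
[-0.0237, 0.0148, 0.0003] 2.52
```

play_rows(linear=[[-0.028,0.004,0],[-0.028,0.006,0],[-0.028,0.007,0],[-0.028,0.008,0],[-0.028,0.01,0],[-0.027,0.011,0],[-0.026,0.012,0],[-0.022,0.012,0]], spin=[2.7,2.7,2.7,2.7,2.7,2.7,2.7,2.5], grip=[60,60,60,60,60,60,60,60])

```text
t: 8.93
ee_pos: [0.4699, -0.2472, 0.1436]
tool_rot: [0.862, 0.507, 0.0, -0.009]
wrist_force: [-0.2, -0.3, -0.4]
gripper_width: 0.598
```

play_rows(linear=[[-0.01,0.006,0],[-0.003,0.002,0],[0,0,0],[0,0,0],[0,0,0],[0,0,0],[0,0,0],[0,0,0]], spin=[1.5,0.5,0,0,0,0,0,0], grip=[60,60,60,60,60,60,60,60])

```text
t: 9.6
ee_pos: [0.4684, -0.2607, 0.1393]
tool_rot: [0.871, 0.49, -0.001, -0.013]
wrist_force: [-0.4, 0.5, 0.1]
gripper_width: 0.6
```

```bash
python3 - <<'E'
from plan import *
plan([.4826,-.2883,.1],-31.6,step=.03)
p=arm.get_image("wrist"); cv2.imwrite("pics/w5.png",p["img"][:,:,::-1])
q=arm.get_image("top"); cv2.imwrite("pics/t5.png",cv2.resize(q["img"][100:260,100:260,::-1],None,fx=3.5,fy=3.5,interpolation=cv2.INTER_CUBIC))
print([(d["bbox"],round(d["conf"],2)) for d in arm.search_frame(p,"strip_bar")])
s=np.array([.4826,-.2883,-.5516])
S=[(.08,.11,.004),(.08,-.11,.004),(-.02,.11,.004),(-.02,-.11,.004),(0,.05,.03),(0,-.05,.03)]
print(projw(p,place(s,S)).round(1))
E
```

```text
t 9.6 tcp [ 0.4684 -0.2607  0.1393] th -31.25 z [-0.0148  0.0225 -0.9996] F [-0.4  0.5  0.1] w 0.6 d [ 0.0142 -0.0276 -0.0393] dth -0.35 n 2
[-0.0083, 0.0137, 0.0192] 0.17
[-0.0083, 0.0137, 0.0192] 0.17
[([295.3, 98.3, 113.7, 223.9], 0.93)]
[[407.2 102.9]
 [387.3 315.8]
 [298.5  97.6]
 [295.4 317.6]
 [322.6 168.4]
 [318.5 278.8]]
```

View pics/w5.png

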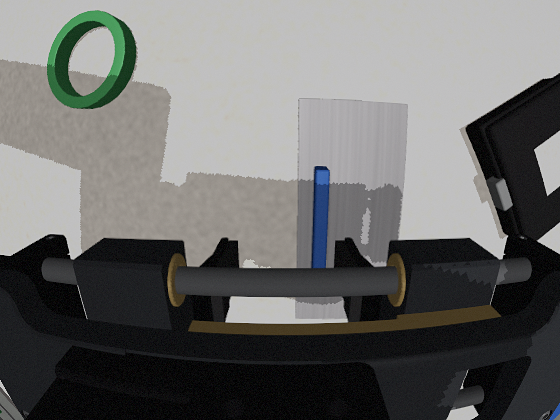

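View pics/t5.png

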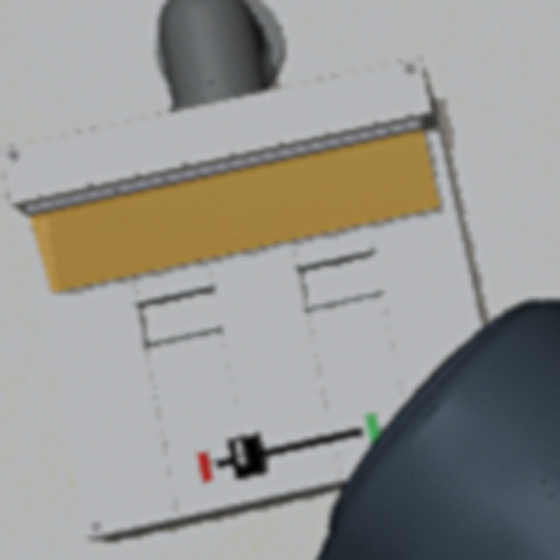

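play_rows(linear=[[-0.003,0.004,0.006],[-0.004,0.006,0.01],[-0.004,0.006,0.012],[-0.003,0.005,0.014],[-0.001,0.002,0.014],[0,0,0.01],[0,0,0.004],[0,0,0]], spin=[0.2,0.2,0,0,0,0,0,0], grip=[60,60,60,60,60,60,60,60])

```text
t: 10.42
ee_pos: [0.4814, -0.2898, 0.0602]
tool_rot: [0.874, 0.486, -0.001, -0.012]
wrist_force: [-0.4, -0.2, 0.0]
gripper_width: 0.599
```

```bash
python3 - <<'E'
from plan import *
plan([.4826,-.2883,.016],-31.6,step=.03)
p=arm.get_image("wrist"); cv2.imwrite("pics/w6.png",p["img"][:,:,::-1])
s=np.array([.4826,-.2883,-.5516])
S=[(.08,.11,.004),(.08,-.11,.004),(-.02,.11,.004),(-.02,-.11,.004),(0,.05,.03),(0,-.05,.03)]
print(projw(p,place(s,S)).round(1))
E
```

```text
t 10.42 tcp [ 0.4814 -0.2898  0.0602] th -31.8 z [-0.013   0.0204 -0.9997] F [-0.4 -0.2  0. ] w 0.599 d [ 0.0012  0.0015 -0.0442] dth 0.2 n 2
[0.0007, 0.0006, 0.0221] -0.1
[0.0007, 0.0006, 0.0221] -0.1
[[408.   65.7]
 [384.3 348.3]
 [257.5  60.7]
 [264.9 351.1]
 [288.2 154.5]
 [288.7 307.7]]
```

View pics/w6.png

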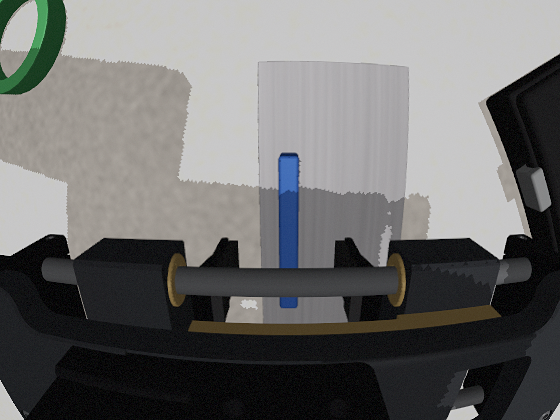

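play_rows(linear=[[0.0005,0.001,0.006],[0.0005,0.0005,0.01],[0,0,0.01],[0,0,0.009],[0,0,0.005],[0,0,0.002],[0,0,0],[0,0,0]], spin=[0,0,0,0,0,0,0,0], grip=[60,60,60,60,60,60,60,60])

```text
t: 11.13
ee_pos: [0.4835, -0.2889, 0.0153]
tool_rot: [0.874, 0.487, -0.0, -0.011]
wrist_force: [-0.5, -1.0, -0.5]
gripper_width: 0.602
```

```bash
python3 - <<'E'
from plan import *
plan([.4826,-.2883,.016],-31.6,step=.03)
E
```

```text
t 11.13 tcp [ 0.4835 -0.2889  0.0153] th -31.76 z [-0.0112  0.0188 -0.9998] F [-0.5 -1.  -0.5] w 0.602 d [-0.0009  0.0006  0.0007] dth 0.16 n 1
[-0.0, -0.0011, -0.0007] -0.16
```

play_rows(linear=[[0,-0.001,0],[0,0,0],[0,0,0],[0,0,0],[0,0,0],[0,0,0],[0,0,0],[0,0,0]], spin=[0,0,0,0,0,0,0,0], grip=[20,10,5,0,0,0,0,0])

```text
t: 11.8
ee_pos: [0.4834, -0.289, 0.0173]
tool_rot: [0.874, 0.487, 0.0, -0.009]
wrist_force: [-0.7, 1.0, 2.2]
gripper_width: 0.136
```

play_rows(linear=[[0,0,-0.004],[0,0,-0.008],[0,0,-0.012],[0,0,-0.015],[0,0,-0.018],[0,0,-0.018],[0,0,-0.016],[0,0,-0.012]], spin=[0,0,0,0,0,0,0,0], grip=[0,0,0,0,0,0,0,0])

```text
t: 12.47
ee_pos: [0.4798, -0.2869, 0.1214]
tool_rot: [0.873, 0.487, -0.003, -0.017]
wrist_force: [0.7, -0.5, -2.2]
gripper_width: 0.134
```

```bash
python3 - <<'E'
from plan import *
b=place([.6036,.2105,.2214],[(-.035-.105,0,.16)])[0]; print(b)
plan(b,12.7,step=.03)
p=arm.get_image("wrist"); cv2.imwrite("pics/w7.png",p["img"][:,:,::-1])
p=arm.get_image("scene"); cv2.imwrite("pics/s7.png",p["img"][:,:,::-1])
E
```

```text
[0.46701726 0.17975661 0.16      ]
t 12.47 tcp [ 0.4798 -0.2869  0.1214] th -31.75 z [-0.0216  0.028  -0.9994] F [ 0.7 -0.5 -2.2] w 0.134 d [-0.0128  0.4666  0.0386] dth 44.45 n 16
[0.0244, -0.0161, -0.0016] -2.78
[0.0252, -0.0149, -0.0016] -2.78
[0.0258, -0.0137, -0.0016] -2.78
[0.0265, -0.0124, -0.0016] -2.78
[0.027, -0.0111, -0.0016] -2.78
[0.0276, -0.0098, -0.0016] -2.78
[0.028, -0.0084, -0.0016] -2.78
[0.0284, -0.0071, -0.0016] -2.78
[0.0287, -0.0057, -0.0016] -2.78
[0.0289, -0.0043, -0.0016] -2.78
[0.0291, -0.0029, -0.0016] -2.78
[0.0292, -0.0015, -0.0016] -2.78
[0.0292, -0.0, -0.0016] -2.78
[0.0292, 0.0014, -0.0016] -2.78
[0.0291, 0.0028, -0.0016] -2.78
[0.0289, 0.0042, -0.0016] -2.78
```

View pics/w7.png

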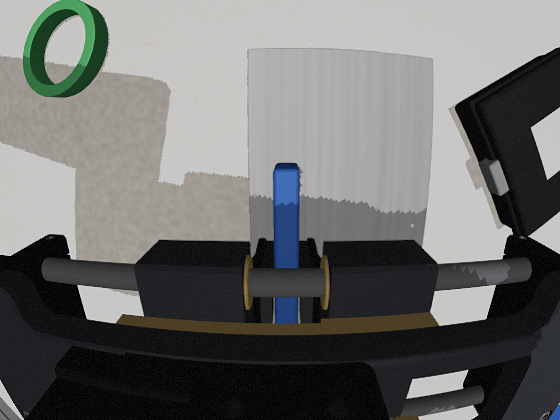

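View pics/s7.png

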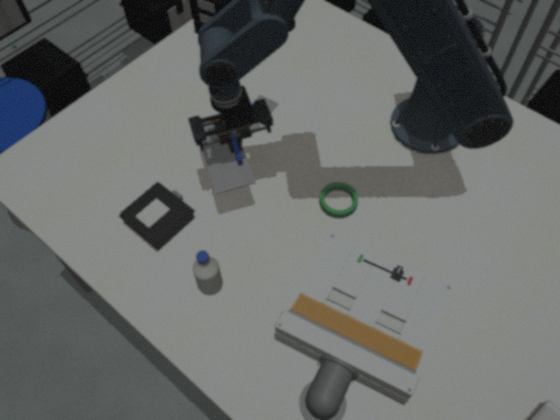

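```bash
python3 - <<'E'
from plan import *
p=arm.get_image("top")
print("bottle",ray(p,(302,133),0),ray(p,(303,108),.15),"roll",ray(p,(267,270),.02))
t=place([.6036,.2105,.2214],[(-.078,0,.16)])[0]; print(t)
plan(t,12.7,step=.03)
E
```

```text
bottle [ 0.74591579 -0.12635577  0.        ] [ 0.76058778 -0.12100768  0.15      ] roll [ 0.37435759 -0.03244062  0.02      ]
[0.5275039  0.19337154 0.16      ]
t 12.62 tcp [ 0.4803 -0.2873  0.1209] th -31.75 z [-0.0202  0.0267 -0.9994] F [-0.3 -0.1 -3.5] w 0.135 d [0.0472 0.4806 0.0391] dth 44.45 n 17
[0.0255, -0.0126, -0.0016] -2.61
[0.0261, -0.0114, -0.0016] -2.61
[0.0266, -0.0102, -0.0016] -2.61
[0.027, -0.009, -0.0016] -2.61
[0.0274, -0.0077, -0.0016] -2.61
[0.0277, -0.0065, -0.0016] -2.61
[0.028, -0.0052, -0.0016] -2.61
[0.0282, -0.0039, -0.0016] -2.61
[0.0283, -0.0026, -0.0016] -2.61
[0.0284, -0.0013, -0.0016] -2.61
[0.0285, -0.0, -0.0016] -2.61
[0.0284, 0.0013, -0.0016] -2.61
[0.0283, 0.0025, -0.0016] -2.61
[0.0282, 0.0038, -0.0016] -2.61
[0.028, 0.0051, -0.0016] -2.61
[0.0277, 0.0064, -0.0016] -2.61
[0.0274, 0.0077, -0.0016] -2.61
```

play_rows(linear=[[0.01,-0.005,-0.003],[0.018,-0.009,-0.004],[0.024,-0.011,-0.005],[0.025,-0.01,-0.005],[0.026,-0.009,-0.004],[0.027,-0.008,-0.003],[0.027,-0.007,-0.002],[0.027,-0.006,-0.001]], spin=[-1.5,-2.2,-2.5,-2.5,-2.5,-2.5,-2.5,-2.5], grip=[0,0,0,0,0,0,0,0])

```text
t: 13.28
ee_pos: [0.4866, -0.0834, 0.147]
tool_rot: [0.779, 0.627, -0.002, -0.025]
wrist_force: [-0.7, 0.2, -3.0]
gripper_width: 0.136
```

```bash
python3 - <<'E'
from plan import *
plan([.5275,.1934,.16],12.7,step=.03)
E
```

```text
t 13.28 tcp [ 0.4866 -0.0834  0.147 ] th -12.28 z [-0.0339  0.0356 -0.9988] F [-0.7  0.2 -3. ] w 0.136 d [0.0409 0.2768 0.013 ] dth 24.98 n 10
[0.0279, -0.0019, -0.0005] -2.5
[0.028, -0.0007, -0.0005] -2.5
[0.028, 0.0005, -0.0005] -2.5
[0.028, 0.0017, -0.0005] -2.5
[0.0279, 0.0029, -0.0005] -2.5
[0.0277, 0.0041, -0.0005] -2.5
[0.0275, 0.0053, -0.0005] -2.5
[0.0272, 0.0065, -0.0005] -2.5
[0.0269, 0.0077, -0.0005] -2.5
[0.0266, 0.0089, -0.0005] -2.5
```

play_rows(linear=[[0.028,-0.002,-0.001],[0.028,-0.001,-0.001],[0.028,0.0005,-0.001],[0.028,0.002,-0.001],[0.028,0.003,0],[0.028,0.004,0],[0.026,0.005,0],[0.02,0.005,0]], spin=[-2.6,-2.6,-2.6,-2.6,-2.6,-2.6,-2.6,-2.2], grip=[0,0,0,0,0,0,0,0])

```text
t: 13.95
ee_pos: [0.501, 0.1497, 0.151]
tool_rot: [0.644, 0.765, -0.003, -0.036]
wrist_force: [1.5, -0.4, -2.2]
gripper_width: 0.135
```

```bash
python3 - <<'E'
from plan import *
plan([.5275,.1934,.16],12.7,step=.02)
E
```

```text
t 13.95 tcp [0.501  0.1497 0.151 ] th 9.9 z [-0.06    0.0417 -0.9973] F [ 1.5 -0.4 -2.2] w 0.135 d [0.0265 0.0437 0.009 ] dth 2.8 n 3
[0.013, 0.011, -0.0029] -0.93
[0.0128, 0.0112, -0.0029] -0.93
[0.0126, 0.0114, -0.0029] -0.93
```

play_rows(linear=[[0.004,0.003,0],[0,0,0],[0,0,0],[0,0,0],[0,0,0],[0,0,0],[0,0,0],[0,0,0]], spin=[-1,0,0,0,0,0,0,0], grip=[0,0,0,0,0,0,0,0])

```text
t: 14.62
ee_pos: [0.4974, 0.1559, 0.1471]
tool_rot: [0.634, 0.772, -0.007, -0.041]
wrist_force: [0.8, 0.1, -2.6]
gripper_width: 0.135
```

```bash
cat >> plan.py <<'E'
def tilt(v=.2214):
    s=arm.read_state(); q=s["q"]; 
    from scipy.spatial.transform import Rotation as R
    z=R.from_quat(s["tool_rot"]).as_matrix()[:,2]; e=s["ee_pos"]
    print("q",q.round(4),"az",round(np.degrees(np.arctan2(e[1],e[0])),1),"pitch",round(q[1]+q[2]+q[4]-np.pi,4),"z in unit x,y:",(z[0]*np.cos(v)+z[1]*np.sin(v)).round(4),(-z[0]*np.sin(v)+z[1]*np.cos(v)).round(4))
E
python3 - <<'E'
from plan import *
tilt(); plan([.5275,.1934,.16],12.7,step=.02)
E
```

```text
q [ 0.0627  0.531   1.731   0.0555  0.9497 -0.166 ] az 17.4 pitch 0.0702 z in unit x,y: -0.0613 0.0555
t 14.62 tcp [0.4974 0.1559 0.1471] th 11.26 z [-0.072   0.0407 -0.9966] F [ 0.8  0.1 -2.6] w 0.135 d [0.0301 0.0375 0.0129] dth 1.44 n 3
[0.0106, 0.012, -0.0045] -0.48
[0.0105, 0.0121, -0.0045] -0.48
[0.0104, 0.0122, -0.0045] -0.48
```

```bash
python3 - <<'E'
from plan import *
plan([.5275,.1934,.088],12.7,step=.014)
E
```

```text
t 14.62 tcp [0.4974 0.1559 0.1471] th 11.26 z [-0.072   0.0407 -0.9966] F [ 0.8  0.1 -2.6] w 0.135 d [ 0.0301  0.0375 -0.0591] dth 1.44 n 6
[0.0046, 0.0067, 0.0097] -0.24
[0.0046, 0.0068, 0.0097] -0.24
[0.0046, 0.0068, 0.0097] -0.24
[0.0045, 0.0068, 0.0097] -0.24
[0.0045, 0.0068, 0.0097] -0.24
[0.0045, 0.0068, 0.0097] -0.24
```

play_rows(linear=[[0.004,0.006,0.005],[0.006,0.009,0.006],[0.006,0.009,0.008],[0.006,0.009,0.009],[0.004,0.007,0.009],[0.001,0.003,0.007],[0,0.001,0.004],[0,0,0]], spin=[-0.2,-0.3,-0.3,-0.3,-0.2,-0.1,0,0], grip=[0,0,0,0,0,0,0,0])

```text
t: 15.28
ee_pos: [0.5367, 0.1973, 0.0914]
tool_rot: [0.624, 0.78, -0.006, -0.041]
wrist_force: [-0.7, -0.3, -3.4]
gripper_width: 0.136
```

```bash
python3 - <<'E'
from plan import *
tilt(); plan([.5275,.1934,.078],12.7,step=.02)
p=arm.get_image("wrist"); cv2.imwrite("pics/w8.png",p["img"][:,:,::-1])
p=arm.get_image("scene"); cv2.imwrite("pics/s8.png",cv2.resize(p["img"][200:400,250:450,::-1],None,fx=3,fy=3))
E
```

```text
q [ 0.1304  0.668   1.641   0.0639  0.8987 -0.1315] az 20.2 pitch 0.0661 z in unit x,y: -0.0601 0.0557
t 15.28 tcp [0.5367 0.1973 0.0914] th 12.73 z [-0.0709  0.0411 -0.9966] F [-0.7 -0.3 -3.4] w 0.136 d [-0.0092 -0.0039 -0.0134] dth -0.03 n 1
[-0.0026, -0.0091, 0.0138] 0.03
```

View pics/w8.png

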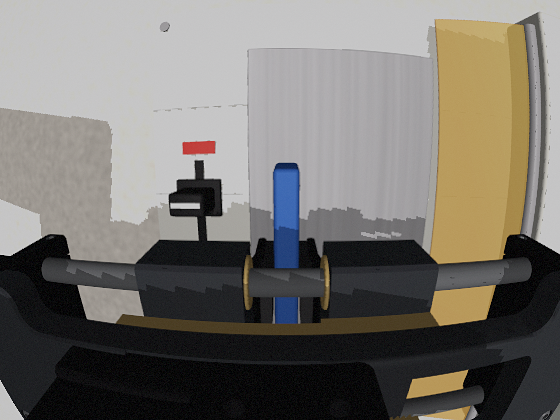

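View pics/s8.png

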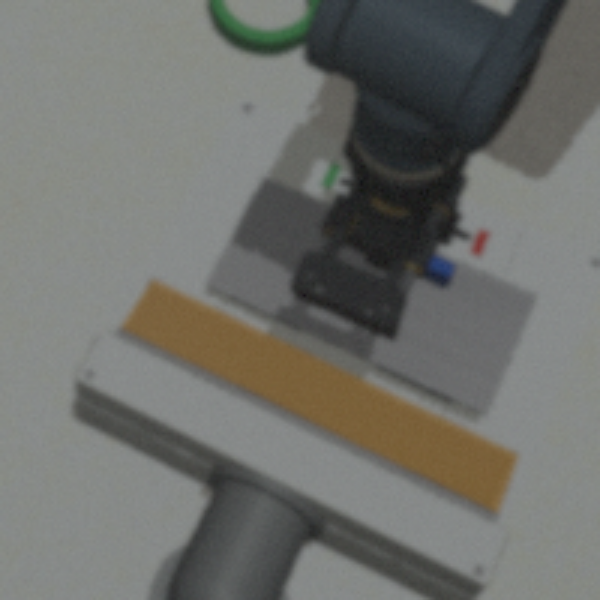

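play_rows(linear=[[-0.001,-0.003,0.003],[-0.001,-0.004,0.003],[0,0,0.003],[0,0,0.003],[0,0,0.003],[0,0,0.003],[0,0,0.003],[0,0,0.003]], spin=[0,0,0,0,0,0,0,0], grip=[0,0,0,0,0,0,0,0])

```text
t: 16.05
ee_pos: [0.5279, 0.1933, 0.0699]
tool_rot: [0.625, 0.779, -0.005, -0.039]
wrist_force: [-3.7, -1.1, 6.5]
gripper_width: 0.136
```

```bash
python3 - <<'E'
from plan import *
tilt(); plan([.5275,.1934,.067],12.7,step=.02)
E
```

```text
q [ 0.1253  0.6919  1.6793  0.0672  0.8325 -0.1403] az 20.1 pitch 0.0621 z in unit x,y: -0.0559 0.0553
t 16.05 tcp [0.5279 0.1933 0.0699] th 12.63 z [-0.0666  0.0417 -0.9969] F [-3.7 -1.1  6.5] w 0.136 d [-0.0004  0.0001 -0.0029] dth 0.07 n 1
[0.0, -0.0002, 0.0029] -0.07
```

play_rows(linear=[[0,0,0.004],[0,0,0.004],[0,0,0.004],[0,0,0.004],[0,0,0.004],[0,0,0.004],[0,0,0.004],[0,0,0.004]], spin=[0,0,0,0,0,0,0,0], grip=[0,0,0,0,0,0,0,0])

```text
t: 16.72
ee_pos: [0.5272, 0.1932, 0.0661]
tool_rot: [0.623, 0.781, -0.002, -0.035]
wrist_force: [-7.6, -3.0, 25.6]
gripper_width: 0.14
```

```bash
python3 - <<'E'
from plan import *
tilt(); plan([.5275,.1934,.067],12.7,step=.02)
p=arm.get_image("wrist"); cv2.imwrite("pics/w9.png",p["img"][:,:,::-1])
print(arm.read_state()["ft_torque"])
E
```

```text
q [ 0.1266  0.6951  1.6887  0.0654  0.8114 -0.1441] az 20.1 pitch 0.0536 z in unit x,y: -0.0477 0.0521
t 16.72 tcp [0.5272 0.1932 0.0661] th 12.93 z [-0.058   0.0404 -0.9975] F [-7.6 -3.  25.6] w 0.14 d [0.0003 0.0002 0.0009] dth -0.23 n 1
[0.0002, 0.0003, -0.0009] 0.23
[-0.32879853  1.00313448  0.00791829]
```

View pics/w9.png

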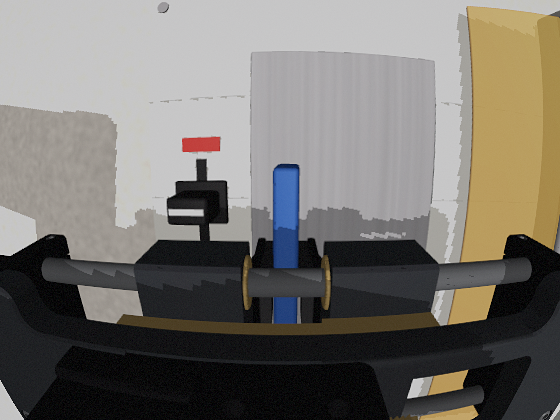

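play_rows(linear=[[0,0,0.005],[0,0,0.005],[0,0,0.005],[0,0,0.005],[0,0,0.005],[0,0,0.005],[0,0,0.005],[0,0,0.005]], spin=[0,0,0,0,0,0,0,0], grip=[0,0,0,0,0,0,0,0])

```text
t: 17.43
ee_pos: [0.5272, 0.1932, 0.066]
tool_rot: [0.622, 0.783, 0.002, -0.029]
wrist_force: [-8.4, -4.0, 32.6]
gripper_width: 0.142
```

```bash
python3 - <<'E'
from plan import *
tilt(); plan([.5275,.1934,.067],12.7,step=.02)
print(arm.read_state()["ft_torque"])
E
```

```text
q [ 0.1276  0.6913  1.6994  0.0643  0.7896 -0.1472] az 20.1 pitch 0.0387 z in unit x,y: -0.0332 0.0489
t 17.43 tcp [0.5272 0.1932 0.066 ] th 13.14 z [-0.0431  0.0404 -0.9983] F [-8.4 -4.  32.6] w 0.142 d [0.0003 0.0002 0.001 ] dth -0.44 n 1
[0.0002, 0.0003, -0.001] 0.44
[-0.47157769  1.38853555 -0.05126152]
```

play_rows(linear=[[0,0,0.005],[0,0,0.005],[0,0,0.005],[0,0,0.005],[0,0,0.005],[0,0,0.005],[0,0,0.005],[0,0,0.005]], spin=[0.1,0,0.1,0,0.1,0,0.1,0], grip=[0,0,0,0,0,0,0,0])

```text
t: 18.1
ee_pos: [0.5272, 0.1932, 0.066]
tool_rot: [0.623, 0.782, 0.007, -0.024]
wrist_force: [-9.0, -4.2, 32.8]
gripper_width: 0.135
```

```bash
python3 - <<'E'
from plan import *
tilt(); plan([.5275,.1934,.067],12.7,step=.02)
print(arm.read_state()["ft_torque"])
p=arm.get_image("scene"); cv2.imwrite("pics/s10.png",cv2.resize(p["img"][200:400,250:450,::-1],None,fx=3,fy=3))
p=arm.get_image("wrist"); cv2.imwrite("pics/w10.png",p["img"][:,:,::-1])
E
```

```text
q [ 0.1283  0.6876  1.7102  0.0637  0.7676 -0.1433] az 20.1 pitch 0.0239 z in unit x,y: -0.0186 0.0461
t 18.1 tcp [0.5272 0.1932 0.066 ] th 12.93 z [-0.0283  0.0409 -0.9988] F [-9.  -4.2 32.8] w 0.135 d [0.0003 0.0002 0.001 ] dth -0.23 n 1
[0.0002, 0.0003, -0.001] 0.23
[-0.38609156  1.40636085  0.03232146]
```

View pics/s10.png

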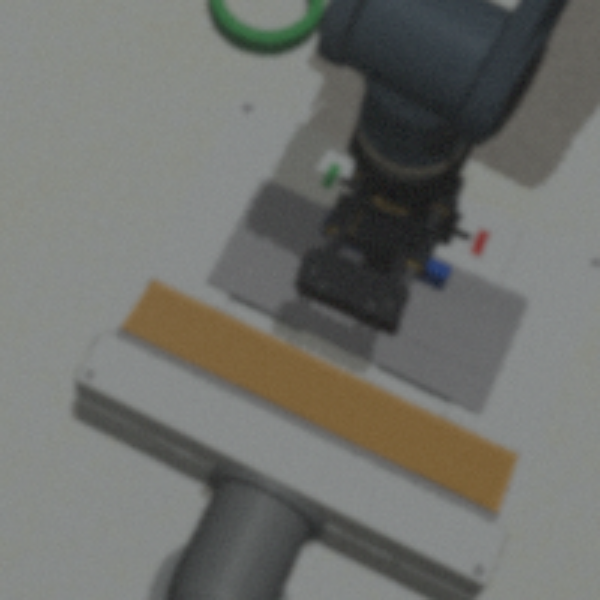

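View pics/w10.png

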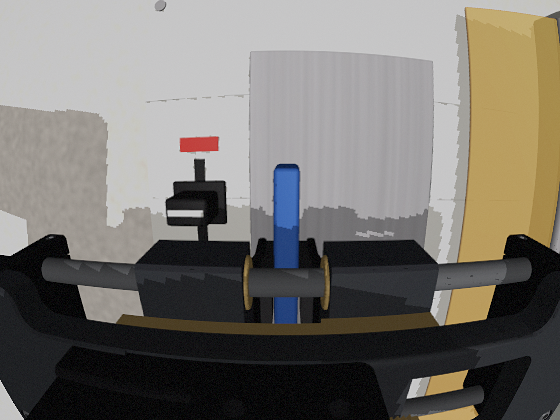

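```bash
python3 - <<'E'
from plan import *
from scipy.spatial.transform import Rotation as R
p=arm.get_image("wrist"); s=arm.read_state()
im=p["img"][40:180,230:450,::-1]; cv2.imwrite("pics/w10c.png",cv2.resize(im,None,fx=3.5,fy=3.5,interpolation=cv2.INTER_CUBIC))
M=R.from_quat(s["tool_rot"]).as_matrix()
S=np.array([(-.02,.11,.004),(.08,.11,.004),(-.006,.05,.03),(.006,.05,.03)])
v=[.5272,.1932,np.radians(12.7)]
P=place(v,S)+[0,0,.05]; print("flat",projw(p,P).round(1).tolist())
# rigid with tool: local x=tool y, local y=tool x, up=-tool z ; underside at TCP-.0173
B=np.c_[M[:,1],M[:,0],-M[:,2]]
for dz in (.0173,.0155): print("rigid",projw(p,s["ee_pos"]+(S-[0,0,dz])@B.T).round(1).tolist())
E
```

```text
flat [[251.2, 51.2], [433.5, 60.7], [274.9, 167.5], [301.9, 167.6]]
rigid [[249.2, 48.6], [434.2, 58.4], [275.1, 169.3], [302.2, 169.3]]
rigid [[248.8, 47.8], [435.5, 57.9], [275.0, 169.9], [302.4, 169.8]]
```

View pics/w10c.png

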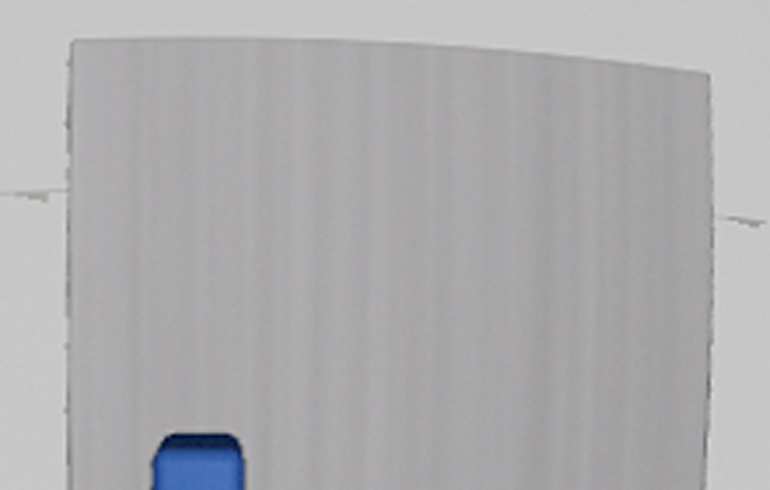

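The plate corners at wrist-px (250.6,51.4) and (432.6,61.1) match the flat-on-deck prediction within 1 px. Now I'll slide it under the flap with light contact.

play_rows(linear=[[0,0.001,0.002],[0,0.003,0.001],[0,0.004,0.001],[0,0.004,0.001],[0,0.004,0.001],[0,0.003,0.001],[0,0.002,0.001],[0,0,0.001]], spin=[0,0,0,0,0,0,0,0], grip=[0,0,0,0,0,0,0,0])

```text
t: 18.92
ee_pos: [0.5377, 0.1959, 0.066]
tool_rot: [0.621, 0.783, -0.002, -0.031]
wrist_force: [-2.2, -1.8, 8.8]
gripper_width: 0.141
```

```bash
python3 - <<'E'
from plan import *
from scipy.spatial.transform import Rotation as R
tilt(); plan(place([.6036,.2105,.2214],[(-.035,0,.066)])[0],12.7,step=.02)
p=arm.get_image("wrist"); s=arm.read_state()
cv2.imwrite("pics/w11.png",p["img"][:,:,::-1])
S=np.array([(-.02,.11,.004),(.08,.11,.004)])
v=[*s["ee_pos"][:2],np.radians(th(s))]
print("flat",projw(p,place(v,S)+[0,0,.05]).round(1).tolist())
E
```

```text
q [ 0.132   0.7033  1.664   0.0572  0.8217 -0.1368] az 20.0 pitch 0.0474 z in unit x,y: -0.0426 0.0458
t 18.92 tcp [0.5377 0.1959 0.066 ] th 13.17 z [-0.0516  0.0353 -0.998 ] F [-2.2 -1.8  8.8] w 0.141 d [0.0318 0.0069 0.    ] dth -0.47 n 2
[-0.0002, 0.0162, -0.0007] 0.24
[-0.0002, 0.0162, -0.0007] 0.24
flat [[251.1, 51.5], [434.6, 59.4]]
```

View pics/w11.png

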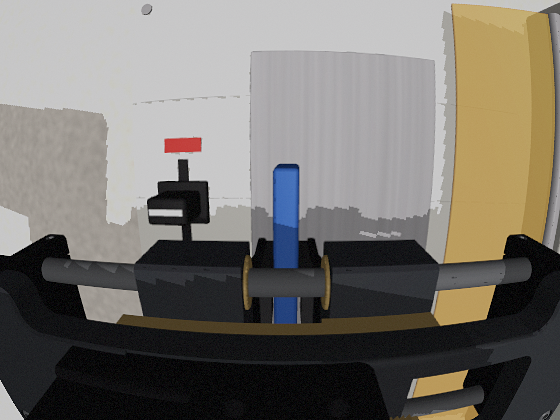

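play_rows(linear=[[0,0.002,-0.001],[0,0.004,0],[0,0.005,0],[0,0.005,0],[0,0.005,0],[0,0.005,0],[0,0.003,0],[0,0.001,0]], spin=[0,0.1,0.1,0.1,0.1,0,0,0], grip=[0,0,0,0,0,0,0,0])

```text
t: 19.63
ee_pos: [0.5625, 0.2028, 0.0667]
tool_rot: [0.623, 0.781, -0.009, -0.037]
wrist_force: [-6.0, -2.3, 9.1]
gripper_width: 0.138
```

```bash
python3 - <<'E'
from plan import *
tilt(); plan(place([.6036,.2105,.2214],[(-.035,0,.066)])[0],12.7,step=.02)
p=arm.get_image("wrist"); s=arm.read_state()
cv2.imwrite("pics/w12.png",p["img"][:,:,::-1])
S=np.array([(-.02,.11,.004),(.08,.11,.004)])
v=[*s["ee_pos"][:2],np.radians(th(s))]
print("flat",projw(p,place(v,S)+[0,0,.05]).round(1).tolist())
E
```

```text
q [ 0.1381  0.7309  1.5818  0.0536  0.894  -0.1207] az 19.8 pitch 0.0651 z in unit x,y: -0.0606 0.047
t 19.63 tcp [0.5625 0.2028 0.0667] th 12.9 z [-0.0694  0.0326 -0.9971] F [-6.  -2.3  9.1] w 0.138 d [ 0.007   0.     -0.0007] dth -0.2 n 1
[-0.0015, 0.0068, 0.0002] 0.2
flat [[252.1, 52.1], [435.7, 59.3]]
```

View pics/w12.png

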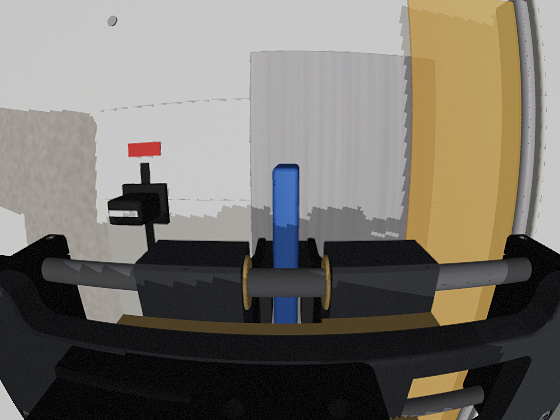

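play_rows(linear=[[0,0.003,0],[-0.001,0.004,0],[0,0.002,0.002],[0,0,0.004],[0,0,0.005],[0,0,0.005],[0,0,0.005],[0,0,0.005]], spin=[0.1,0.1,0,0,0,0,0,0], grip=[0,0,0,0,0,0,0,0])

```text
t: 20.35
ee_pos: [0.5692, 0.2039, 0.0652]
tool_rot: [0.622, 0.782, -0.013, -0.039]
wrist_force: [-9.5, -4.3, 32.1]
gripper_width: 0.146
```

```bash
cat > chk.py <<'E'
from plan import *
import sys
tilt(); plan(place([.6036,.2105,.2214],[(-.035,0,.066)])[0],12.7,step=.02)
p=arm.get_image("wrist"); s=arm.read_state(); print(s["ft_torque"].round(2))
k=sys.argv[1]
cv2.imwrite(f"pics/w{k}.png",p["img"][:,:,::-1])
S=np.array([(-.02,.11,.004),(.08,.11,.004)])
v=[*s["ee_pos"][:2],np.radians(th(s))]
print("flat",projw(p,place(v,S)+[0,0,.05]).round(1).tolist())
u=[.6036,.2105,.2214]
print("lip +y end rest",projw(p,place(u,[(.02,.145,.059),(.02,.145,.063)])).round(1).tolist())
E
python3 chk.py 13
```

```text
q [ 0.1399  0.7421  1.5571  0.0492  0.916  -0.118 ] az 19.7 pitch 0.0737 z in unit x,y: -0.0695 0.0448
t 20.35 tcp [0.5692 0.2039 0.0652] th 13.07 z [-0.0777  0.0285 -0.9966] F [-9.5 -4.3 32.1] w 0.146 d [ 0.0003 -0.0011  0.0008] dth -0.37 n 1
[-0.0011, -0.0, -0.0008] 0.37
[-0.45  1.53  0.05]
flat [[251.7, 51.4], [437.3, 58.4]]
lip +y end rest [[394.8, -5.6], [396.6, -8.5]]
```

View pics/w13.png

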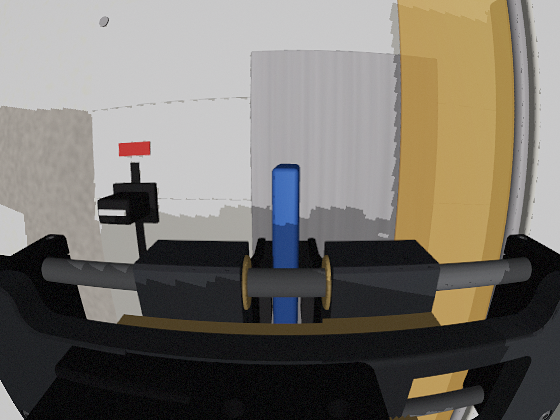

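play_rows(linear=[[0,0,0.005],[0,0,0.005],[0,0,0.005],[0,0,0.005],[0,0,0.005],[0,0,0.005],[0,0,0.005],[0,0,0.005]], spin=[0.1,0,0.1,0,0.1,0,0,0], grip=[0,0,0,0,0,0,0,0])

```text
t: 21.07
ee_pos: [0.5691, 0.2039, 0.0652]
tool_rot: [0.622, 0.782, -0.013, -0.037]
wrist_force: [-8.9, -4.0, 33.0]
gripper_width: 0.142
```

play_rows(linear=[[0,0,0.005],[0,0,0.005],[0,0,0.005],[0,0,0.005],[0,0,0.005],[0,0,0.005],[0,0,0.005],[0,0,0.005]], spin=[0,0,0,0,0,0,0,0], grip=[0,0,0,0,0,0,0,0])

```text
t: 21.73
ee_pos: [0.5691, 0.2039, 0.0652]
tool_rot: [0.62, 0.784, -0.013, -0.034]
wrist_force: [-9.6, -4.1, 33.1]
gripper_width: 0.141
```

```bash
python3 chk.py 14; python3 - <<'E'
from plan import *
for n in ("scene","top"):
    p=arm.get_image(n); sl=(slice(200,400),slice(250,450)) if n=="scene" else (slice(90,260),slice(95,265))
    cv2.imwrite(f"pics/{n}14.png",cv2.resize(p["img"][sl][:,:,::-1],None,fx=3,fy=3,interpolation=cv2.INTER_CUBIC))
E
```

```text
q [ 0.1434  0.7402  1.5619  0.0405  0.9055 -0.1156] az 19.7 pitch 0.0659 z in unit x,y: -0.0628 0.0369
t 21.73 tcp [0.5691 0.2039 0.0652] th 13.41 z [-0.0693  0.0222 -0.9973] F [-9.6 -4.1 33.1] w 0.141 d [ 0.0003 -0.0011  0.0008] dth -0.71 n 1
[-0.0011, -0.0, -0.0009] 0.71
[-0.39  1.52  0.03]
flat [[251.3, 50.8], [437.4, 58.2]]
lip +y end rest [[396.7, -5.5], [398.6, -8.3]]
```

View pics/w14.png

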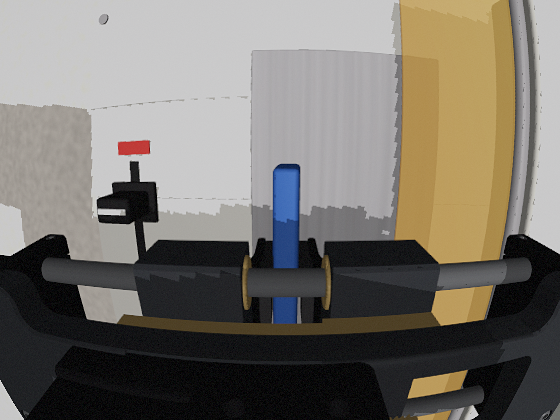

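View pics/scene14.png

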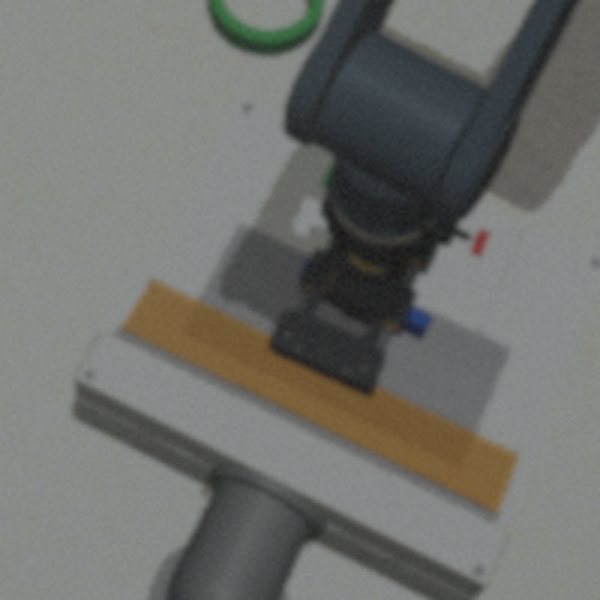

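View pics/top14.png

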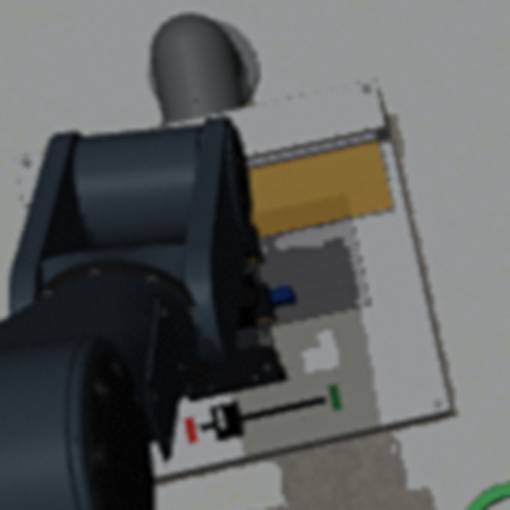

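```bash
python3 - <<'E'
from plan import *
p=arm.get_image("wrist"); s=arm.read_state()
im=p["img"][35:185,230:450,::-1]; cv2.imwrite("pics/w14c.png",cv2.resize(im,None,fx=3.5,fy=3.5,interpolation=cv2.INTER_CUBIC))
from scipy.spatial.transform import Rotation as R
S=np.array([(-.02,.11,.004),(.08,.11,.004),(-.006,.05,.03),(.006,.05,.03)])
for rx,ry in [(0,0),(.02,0),(0,.02),(0,.04)]: # ry>0: +x edge down, pivot at free edge / rx>0: +y up pivot at -y
    Q=(S-[.08,-.11*(rx!=0),0])@R.from_euler("xy",[rx,ry]).as_matrix().T+[.08,-.11*(rx!=0),0]
    for dy in (0,): 
        v=[*s["ee_pos"][:2],np.radians(th(s))]
        print(rx,ry,projw(p,place(v,Q)+[0,0,.05]).round(1).tolist())
E
```

```text
0 0 [[251.3, 50.8], [437.5, 58.2], [273.1, 168.1], [300.3, 168.2]]
0.02 0 [[249.9, 48.9], [440.5, 56.7], [272.4, 170.3], [300.2, 170.4]]
0 0.02 [[250.9, 49.8], [437.6, 58.2], [274.2, 168.5], [301.7, 168.6]]
0 0.04 [[250.5, 48.9], [437.7, 58.2], [275.3, 168.9], [303.1, 168.9]]
```

View pics/w14c.png

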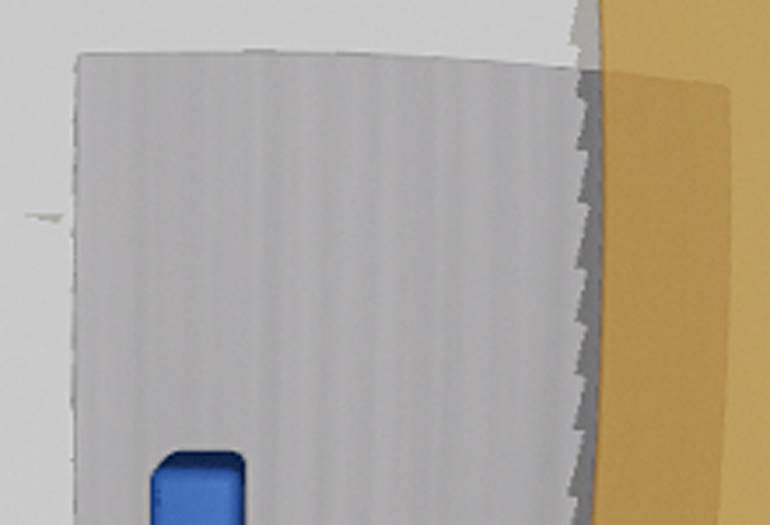

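```bash
python3 - <<'E'
from plan import *
from scipy.spatial.transform import Rotation as R
p=arm.get_image("wrist"); s=arm.read_state()
fx=lambda a,b:(230+a/3.5,35+b/3.5)
pf=np.array([fx(78,53),fx(729,87)]); ef=fx(74,510); er=fx(717,510); bars=np.array([fx(150,470),fx(245,470)])
print(ef,er,bars)
def model(v,use):
    ry=v[3] if use else 0
    t=np.linspace(.11,0,23)
    def T(S):
        S=np.asarray(S,float)-[.08,0,0]; Q=S@R.from_euler("y",ry).as_matrix().T+[.08,0,0]
        return projw(p,place(v[:3],Q)+[0,0,.05])
    def at(x,z,row):
        u=T([(x,a,z) for a in t]); return np.interp(row,u[:,1],u[:,0])
    return np.r_[(T([(-.02,.11,.004),(.08,.11,.004)])-pf).ravel(), at(-.02,.004,ef[1])-ef[0], at(.08,.004,er[1])-er[0]]
for use in (0,1):
    r=least_squares(model,[*s["ee_pos"][:2],.2214,0],args=(use,)); v=r.x
    d=v[:2]-[.6036,.2105]; c,sn=np.cos(.2214),np.sin(.2214)
    print(use,v.round(4),"yaw",np.degrees(v[2]).round(2),"ry",v[3].round(4),"unit",(c*d[0]+sn*d[1]).round(4),(-sn*d[0]+c*d[1]).round(4),r.fun.round(2))
# lip line, rest
P=place([.6036,.2105,.2214],[(.02,y,.0595) for y in np.linspace(.145,0,15)])
u=projw(p,P); print("lip pred at rows 35,60,185",np.interp([35,60,185],u[:,1],u[:,0]).round(1),"meas 401.5, 402.1, 400.0")
P=place([.6036,.2105,.2214],[(.02,y,.0655) for y in np.linspace(.145,0,15)])
u=projw(p,P); print("lip if lifted 6mm",np.interp([35,60,185],u[:,1],u[:,0]).round(1))
E
```

```text
(251.14285714285714, 180.71428571428572) (434.8571428571429, 180.71428571428572) [[272.85714286 169.28571429]
 [300.         169.28571429]]
0 [0.5682 0.2038 0.2211 0.    ] yaw 12.67 ry 0.0 unit -0.036 0.0012 [-0.07 -0.05 -0.01  0.05  0.03  0.04]
1 [ 0.5682  0.2038  0.2208 -0.0024] yaw 12.65 ry -0.0024 unit -0.036 0.0013 [-0.01 -0.02 -0.02  0.02  0.04 -0.01]
lip pred at rows 35,60,185 [399.  399.6 396.3] meas 401.5, 402.1, 400.0
lip if lifted 6mm [402.3 403.  399.6]
```

```bash
python3 - <<'E'
import cv2,numpy as np
from h import *; from cell import arm
p=arm.get_image("scene")
u=[.6036,.2105,.2214]
print("lip ends rest / +6mm",((proj(p,place(u,[(.02,.145,.061),(.02,-.145,.061),(.02,.145,.067),(.02,-.145,.067)]))-[250,200])*3).round(0).tolist())
a=cv2.imread("pics/s10.png");b=cv2.imread("pics/scene14.png")
o=np.hstack([a[410:530,440:560],b[410:530,440:560]]); o2=np.hstack([a[250:370,100:220],b[250:370,100:220]])
cv2.imwrite("pics/lip.png",cv2.resize(np.vstack([o,o2]),None,fx=2.4,fy=2.4))
for r in ((slice(420,520),slice(480,540)),(slice(270,340),slice(115,180))):
    A=[cv2.inRange(cv2.cvtColor(x[r],cv2.COLOR_BGR2HSV),(8,90,40),(30,255,255)) for x in (a,b)]
    for m in A:
        ys,xs=np.nonzero(m); print(len(xs),xs.min(),xs.max(),ys.min(),ys.max(),xs.mean().round(2),ys.mean().round(2))
E
```

```text
lip ends rest / +6mm [[517.0, 454.0], [151.0, 276.0], [518.0, 451.0], [151.0, 273.0]]
1710 0 34 19 89 13.24 53.09
1726 0 34 19 89 13.35 53.15
2259 10 64 13 69 41.76 44.9
2276 10 64 13 69 41.64 44.9
```

View pics/lip.png

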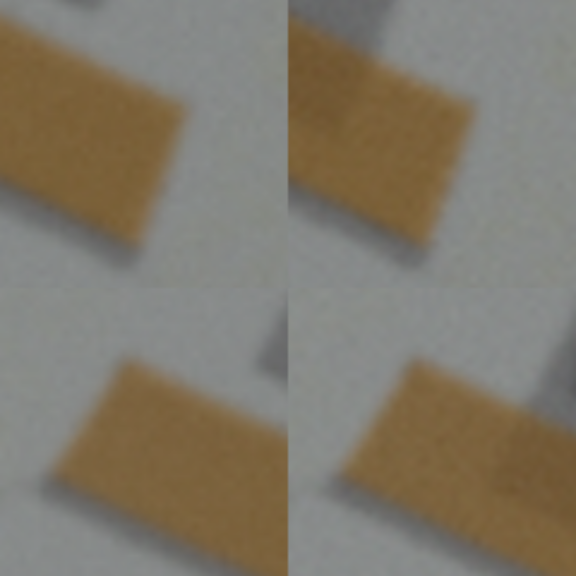

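```bash
python3 - <<'E'
from plan import *
tilt(); plan([.5691,.2039,.0652],12.7)
p=arm.get_image("wrist")
# damper grip check
for d in arm.search_frame(p,"damper_grip")[:1]: print(d)
print(arm.finish_job())
E
```

```text
q [ 0.1434  0.7401  1.5619  0.0405  0.9055 -0.1156] az 19.7 pitch 0.0659 z in unit x,y: -0.0627 0.0369
t 22.03 tcp [0.5692 0.2039 0.0652] th 13.41 z [-0.0693  0.0222 -0.9973] F [-9.2 -3.6 33.1] w 0.144 d [-0.0001 -0.      0.    ] dth -0.71 n 1
[0.0, -0.0001, 0.0] 0.71
{'bbox': [94.4, 181.0, 67.1, 41.0], 'conf': 0.93}
the job is handed in; nothing more can be done
None
```

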